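# Clamp the bonded sheet coupon

## Robot

A 7-joint arm with a two-finger parallel gripper is mounted at the origin on a cart in front of the work surface, level with it; the furniture and walls round the work are solid. World frame = base frame: x ahead of the robot, y to its left, z up, the work surface at z = 0. Lengths are in m, angles in degrees, forces in N, time in s.
With the tool pointing down it reaches from about 0.425 to 0.925 m from the base axis. Payload 6.8 kg.
Tool frame: the origin (TCP) lies at the very end of the fingers, on their centre line; the grasp point (between the pads) lies 19 mm behind it (arm.tcp_to_grasp is the distance from the TCP to the grasp point, in m); z points along the fingers, y is the direction in which the jaws open and shut (so a half turn about z gives the same grasp; the last joint's range is limited). The gripper opens to 88 mm and grips with 3 to 60 N. Pads are 20 mm wide; open, the fingers measure 115 mm over their backs; the gripper's body (75 mm by 178 mm) begins 61 mm behind the grasp point.
Start: joints at [61.587, 27.33, 1.283, 89.118, -0.659, 63.558, -4.761], TCP at [0.255, -0.625, 0.223] pointing down, gripper open.
Joint ranges: [-169.35, 169.35], [-19.33, 120.38], [-80.79, 83.38], [13.8, 139.57], [-78.32, 258.32], [9.67, 109.79], [-169.56, 169.56]. Speed limits (degrees/s): [136.94, 136.94, 180, 180, 180, 180, 180].

## Interface

Orientations are given as a 3x3 rotation matrix whose columns are the frame's x, y, z axes.
In Python, from workcell import status, camera, ticket, arm gives the robot as it stands.
- The arm moves only by the tool play_rows, never from a script. Its argument "plan" is a list that holds one entry, the list of rows, each a list of 5 numbers: the shift along the tool's x, y, z in mm, then the turn about the tool's z in rad, then the gripper command: -1 is fully open, 1 is shut, values between are in proportion. A call has 1 to 20 rows; each row shifts and turns the pose as measured when the row begins, along the tool's axes as they then stand; what a row does not reach is not made up. A row lasts 1/8 s, in which the tool goes at most 62.5 mm and 10.7 degrees, less where a joint would pass 70% of its speed; a pose out of reach is approached as far as the arm can. A call is refused whole if a number of a shift passes 62.5 or a number of a turn 0.188, either way. A call with a gripper value outside its range is refused whole. The fingers move at their own pace and stop on an object; "newtons" is the grip in N (left out, the last holds). Time passes only in rows, so rows that do not move let the fingers close. It gives the time, the measured TCP pose, the force and the opening at its end, in the units of the state.
- status.get_obs(): the state, without advancing time (a new reading comes with each control period).
- camera(name): name is "side" or "top" or "wrist"; returns a dict with "frame" (384x512x3 uint8, blue, green, red), "fov_y" (degrees; the focal length in pixels is half the picture's height over the tangent of half this angle, whatever the lens; pixels are square), "cx", "cy" (the principal point, pixels), "pose" (4x4, takes a point from camera to world coordinates). Camera axes: x right, y up, looking along -z (the intrinsics and any distortion apply to the point x, -y, -z); pixel columns grow to the right and rows downward; lengths in m; the calibration is good to about 2 mm. The wrist camera is an equidistant fisheye: a pixel r from the principal point sees the ray r / f radians off the axis. A picture is of the moment at which its call begins. There is no depth.
- ticket.hand_in(): hands the job in, once; it reports no verdict.
The state is a dict: "clock": time; "joints": joint angles; "dq": joint speeds; "joint_efforts": joint torques, N m; "ee_pos": TCP position; "orientation": TCP orientation; "force": force on the tool from outside, world axes, zero at the start; "ft_torque": the same for the moment, N m; "opening": opening from 0.0 (shut) to 1.0 (fully open).
Only numpy, scipy, OpenCV 4.12 (cv2) and the standard library are available. Lean on these libraries where they do the work, as an engineer would, in place of code of your own. Each camera call takes 0.05 s, during which the arm holds its last target.

## Task

Squeeze the spring clamp open, take it off its parking strip and clip it onto the middle of the top edge of the wide, tall two-layer coupon, so that it presses the two freshly bonded sheets together. It should stand upright and square, pushed well down over the edge with one jaw on each face. Leave the narrow, short single-sheet coupon alone.

Things in the scene. Friction and masses are not known exactly. Their poses are not given: they have to be found in the camera images.
- clamp: Steel spring clamp like a big clothes peg, white grips, 80 g, 29 mm wide, clipped jaws down on a grey upright strip (50 x 5 mm, top 70 mm above the worktop). Origin: hinge pin's centre, 80 mm above the worktop at first. x: line in which jaws and handles move; y along the pin; z up. Frame is one lever's: it leans 0.3 rad about y while squeezed open. Jaws reach 40 mm below the pin.
- clamp_handles (a point): Point midway between the two handles, where they are squeezed: 33 mm above the pin (axes as clamp). Flat handles rise to 47 mm above the pin in a V: closed, 39 mm over the outside here and 48 mm at the top; fully squeezed (about 7 N here) they are upright, parallel, 21 mm over the outside. The point leans with its lever once squeezed.
- clamp_jaw (a joint): Angle between the clamp's two levers, rad. 0: jaws shut on 5 mm (as on the strip and on the bonded coupon), jaws 21 mm over the outside; 0.6: fully squeezed, 22 mm gap between the jaw pads (28 to 40 mm below the pin); -0.14: shut on nothing. Let go, the spring shuts the jaws with 4 N. The hinge barrel, radius 5.5 mm, stops the edge from going deeper.
- bonded_coupon: Coupon to clamp: two metal sheets, each 2.5 thick, 68 mm wide, bonded face to face, 6 mm offset sideways (74 wide, 5 mm thick overall), upright in a fixed slotted steel block (49 x 92 x 18 mm, two small screws in front). Origin: centre of the block's underside; the level top edge is 80 mm above it, centred over it. y along the top edge, x normal to the sheets, z up.
- single_coupon: The other coupon, to be left alone: one sheet, 36 mm wide and 3 mm thick, upright in the same kind of fixed block, its top edge only 60 mm above the origin (centre of the block's underside). y along its edge, x normal to the sheet.
Not all that is in view belongs to the job. Leave any pink look-alike of the clamp alone.

How it is judged (in metres and radians):
At the end, for the whole second after the job is handed in: Clamp at rest on the bonded coupon's top edge, jaws closed on both sheets (-0.08 to 0.1 rad) pressing over 2 N; pin within 17 mm of the edge's middle, 7 mm of the sheets' mid-plane and 2 to 24 mm above the edge; within 12 degrees of upright and of square to the edge (x of clamp in the frame of bonded_coupon between -0.007 and 0.007 m and y of clamp in the frame of bonded_coupon between -0.017 and 0.017 m and z of clamp in the frame of bonded_coupon between 0.082 and 0.104 m and angle between clamp's own z axis and vertical below 0.21 rad and angle between the y axis of clamp and the y axis of bonded_coupon, either way round below 0.21 rad and value of joint clamp_jaw between -0.08 and 0.1 rad and contact force between clamp and bonded_coupon above 2 N and linear speed of clamp below 0.02 m/s); the robot touches nothing.
It fails at once if the clamp is pressed or clipped onto the single-sheet coupon (contact force between clamp and single_coupon above 2 N).
It also fails if it takes over 32 s, if anything falls off the work surface, if the arm or the gripper's body presses on something with over 40 N, if the wrist force passes 120 N, or if a joint passes its speed limit or range.

## Working session

There is one attempt and no reset: what is moved stays moved. The work goes in short steps, Python scripts to look and compute and a tool call to move; the robot and the scene stay as the last step left them, time stands still between calls to the robot, and variables do not carry over. Pictures are saved under pics/ and viewed, and the job is handed in when it is done.

Besides the shell and the picture viewer there is one more tool, called as name(argument=value, ...) on one line, values as JSON. play_rows: Moves the arm, as the interface text tells. Its arguments: {"type":"object","properties":{"plan":{"type":"array"},"newtons":{"type":"number"}},"required":["plan"]}

```bash
ls; mkdir -p pics; python3 - <<'E'
from workcell import status, camera, ticket, arm
import cv2, json, pickle
o=status.get_obs(); print(o); print([a for a in dir(arm) if a[0]!='_'])
for n in ["side","top","wrist"]:
    c=camera(n); cv2.imwrite(f"pics/{n}0.png",c["frame"]); pickle.dump(c,open(f"{n}0.pkl","wb"))
    print(n,c["fov_y"],c["cx"],c["cy"],c["pose"],[k for k in c])
E
```

```text
pics
{'clock': 0.0, 'joints': array([61.59008961, 27.37598072,  1.27930022, 89.17564765, -0.65754601,
       63.55627671, -4.76055923]), 'dq': array([ 0.03277812,  0.01175856,  0.02961594, -0.01917735,  0.00261027,
       -0.08600787,  0.02150126]), 'joint_efforts': array([ 1.12776685e-03, -5.82844412e+01,  1.53480705e+00, -2.72608763e+01,
       -5.44637872e-02,  1.70508743e-02,  1.61542739e-04]), 'ee_pos': array([ 0.25499079, -0.6243638 ,  0.22169895]), 'orientation': array([[ 9.25742398e-01,  3.78153909e-01, -7.96103841e-04],
       [ 3.78154719e-01, -9.25741088e-01,  1.56425501e-03],
       [-1.45456889e-04, -1.74914761e-03, -9.99998460e-01]]), 'force': array([-0.50372048,  0.38498128,  0.65665784]), 'ft_torque': array([-0.04176531, -0.05183669,  0.01410316]), 'opening': 0.9993535292687383}
['MotionError', 'tcp_to_grasp']
side 48.379653053364926 253.21631847259653 190.41398928046982 [[-0.8324618   0.23907121 -0.49985228  0.03639847]
 [-0.55406605 -0.36611276  0.74764448  0.67535816]
 [-0.00426203  0.89933664  0.43723613  0.47465014]
 [ 0.          0.          0.          1.        ]] ['frame', 'fov_y', 'cx', 'cy', 'pose']
top 50.78347823215028 252.88079831629577 191.13772858728274 [[ 0.0116663   0.9981769  -0.05921809  0.39709088]
 [-0.99988163  0.01223931  0.00932289 -0.01706803]
 [ 0.01003068  0.05910232  0.99820153  1.11130265]
 [ 0.          0.          0.          1.        ]] ['frame', 'fov_y', 'cx', 'cy', 'pose']
wrist 65.70646984690485 254.73913579788456 189.41805310923436 [[ 3.78684476e-01  8.94621974e-01  2.37169962e-01  3.18751238e-01]
 [-9.25525374e-01  3.66294913e-01  9.60771466e-02 -5.98090769e-01]
 [-9.21424083e-04 -2.55889742e-01  9.66705535e-01  3.85062219e-01]
 [ 0.00000000e+00  0.00000000e+00  0.00000000e+00  1.00000000e+00]] ['frame', 'fov_y', 'cx', 'cy', 'pose']
```

View pics/side0.png

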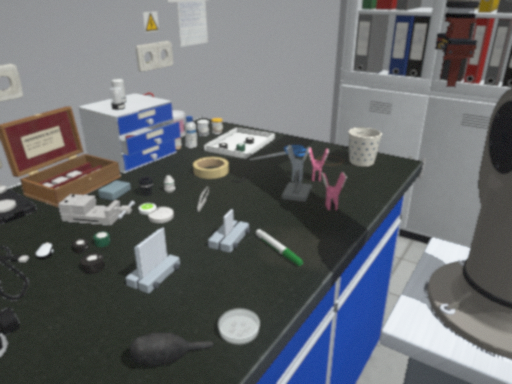

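View pics/top0.png

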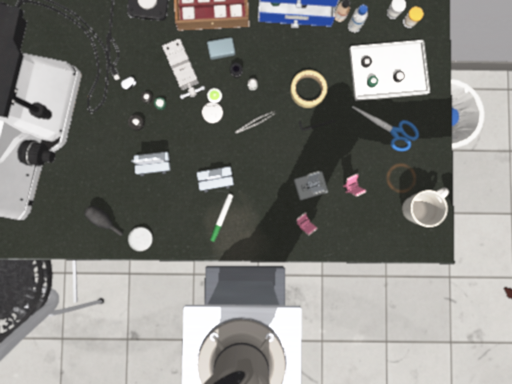

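View pics/wrist0.png

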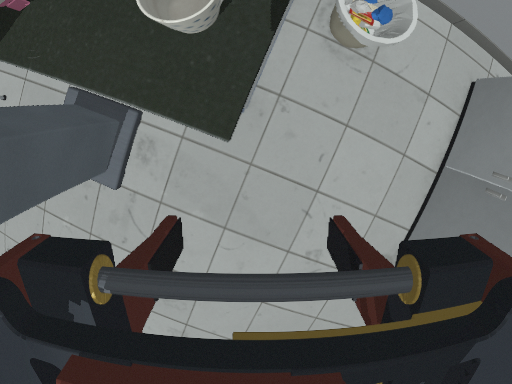

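```bash
python3 - <<'E'
import cv2,numpy as np
s=cv2.imread("pics/side0.png"); t=cv2.imread("pics/top0.png")
a=cv2.resize(s[135:215,265:365],None,fx=4,fy=4,interpolation=cv2.INTER_CUBIC)
b=cv2.resize(t[160:240,285:385],None,fx=4,fy=4,interpolation=cv2.INTER_CUBIC)
c=cv2.resize(s[205:305,115:260],None,fx=4,fy=4,interpolation=cv2.INTER_CUBIC)
d=cv2.resize(t[145:200,125:240],None,fx=6,fy=6,interpolation=cv2.INTER_CUBIC)
cv2.imwrite("pics/c1.png",np.hstack([a,b])); cv2.imwrite("pics/c2.png",c);cv2.imwrite("pics/c3.png",d)
E
```

```text
(no output)
```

View pics/c1.png

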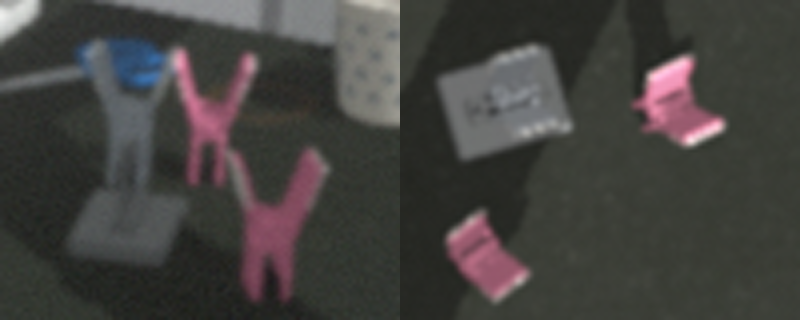

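View pics/c2.png

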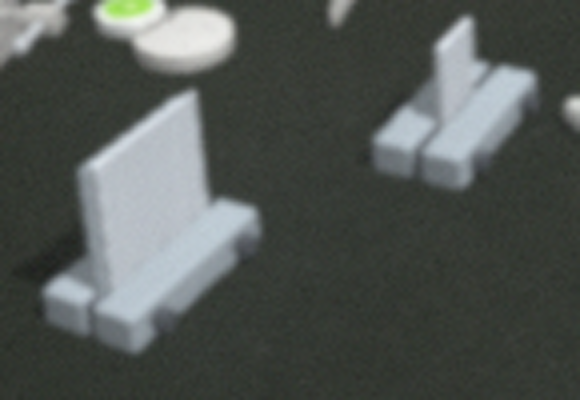

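View pics/c3.png

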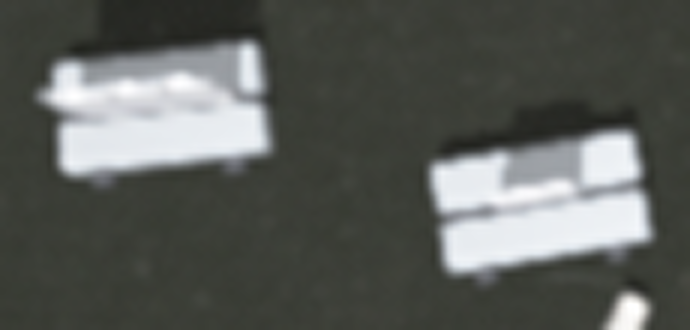

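```bash
cat > h.py <<'E'
import numpy as np, cv2, pickle
def load(n): return pickle.load(open(n+".pkl","rb"))
def foc(c): return 192/np.tan(np.radians(c["fov_y"])/2)
def ray(c,u,v,fish=False):
    f=foc(c); a=np.array([(u-c["cx"])/f,(v-c["cy"])/f])
    if fish:
        r=np.linalg.norm(a); d=np.array([a[0]/r*np.sin(r),-a[1]/r*np.sin(r),-np.cos(r)])
    else: d=np.array([a[0],-a[1],-1.])
    P=c["pose"]; d=P[:3,:3]@d; return P[:3,3],d/np.linalg.norm(d)
def atz(c,u,v,z,fish=False):
    o,d=ray(c,u,v,fish); return o+d*(z-o[2])/d[2]
def proj(c,X,fish=False):
    P=c["pose"]; p=(np.atleast_2d(X)-P[:3,3])@P[:3,:3]; q=np.c_[p[:,0],-p[:,1],-p[:,2]]; f=foc(c)
    if fish:
        rr=np.linalg.norm(q[:,:2],axis=1); th=np.arctan2(rr,q[:,2]); a=q[:,:2]/rr[:,None]*th[:,None]
    else: a=q[:,:2]/q[:,2:]
    return a*f+[c["cx"],c["cy"]]
def snap(n,tag):
    from workcell import camera
    c=camera(n); pickle.dump(c,open(tag+".pkl","wb")); cv2.imwrite(f"pics/{tag}.png",c["frame"]); return c
E
python3 - <<'E'
from h import *
s=load("side0");t=load("top0")
p=lambda *a:print(*[np.round(x,3) if not isinstance(x,str) else x for x in a])
# bonded block top corners in top view (z=.018), crop d: /6+(125,145)
for nm,pts in [("bondblock",[(55,60),(258,42),(270,155),(62,177)]),("singblock",[(432,160),(635,128),(650,240),(448,273)])]:
    q=np.array([atz(t,125+u/6,145+v/6,.018) for u,v in pts]); 
    p(nm,q.mean(0),np.degrees(np.arctan2(*(q[1]-q[0])[:2])),np.degrees(np.arctan2(*(q[2]-q[3])[:2])), np.linalg.norm(q[1]-q[0]),np.linalg.norm(q[2]-q[1]))
    p(q.tolist())
for nm,u,v,z in [("bond top L",82,168,.08),("bond top R",192,92,.08),("sing L",437,42,.06),("sing R",470,18,.06)]:
    p(nm,atz(s,115+u/4,205+v/4,z))
# clamp
for nm,u,v,z in [("hL",97,45,.127),("hR",175,62,.127),("base l",68,245,.0),("base r",165,262,0)]:
    p(nm,atz(s,265+u/4,135+v/4,z))
for nm,u,v,z in [("hA",515,52,.127),("hB",545,128,.127),("pink1",685,125,.09),("pink1b",670,70,.09),("pink2",470,235,.09),("pink2b",510,285,.09)]:
    p(nm,atz(t,285+(u-400)/4,160+v/4,z))
q=np.array([atz(t,285+(u-400)/4,160+v/4,.01) for u,v in [(438,80),(548,45),(575,128),(465,160)]]);p("base",q.tolist(),q.mean(0))
E
```

```text
bondblock [0.535 0.248 0.018] 174.121 173.183 0.092 0.052
[[0.556 0.296 0.018]
 [0.566 0.205 0.018]
 [0.514 0.198 0.018]
 [0.503 0.291 0.018]]
singblock [0.495 0.075 0.018] 170.249 169.979 0.093 0.051
[[0.513 0.125 0.018]
 [0.529 0.033 0.018]
 [0.478 0.026 0.018]
 [0.462 0.117 0.018]]
bond top L [0.532 0.287 0.08 ]
bond top R [0.538 0.217 0.08 ]
sing L [0.496 0.092 0.06 ]
sing R [0.497 0.063 0.06 ]
hL [ 0.495 -0.164  0.127]
hR [ 0.443 -0.164  0.127]
base l [ 0.501 -0.148  0.   ]
base r [ 0.441 -0.16   0.   ]
hA [ 0.502 -0.175  0.127]
hB [ 0.455 -0.193  0.127]
pink1 [ 0.461 -0.289  0.09 ]
pink1b [ 0.495 -0.279  0.09 ]
pink2 [ 0.389 -0.153  0.09 ]
pink2b [ 0.358 -0.178  0.09 ]
base [[ 0.494 -0.141  0.01 ]
 [ 0.519 -0.216  0.01 ]
 [ 0.463 -0.235  0.01 ]
 [ 0.44  -0.16   0.01 ]] [ 0.479 -0.188  0.01 ]
```

```bash
cat >> h.py <<'E'
def plan(target,yaw,n,maxt=0.18,g=-1):
    """straight line rows; yaw = world angle (deg) of tool y"""
    from workcell import status
    o=status.get_obs(); R=o["orientation"].copy(); p=o["ee_pos"].copy()
    y0=np.degrees(np.arctan2(R[1,1],R[0,1])); d=(yaw-y0+180)%360-180
    tw=-np.radians(d)/n; step=(np.array(target)-p)/n
    rows=[]
    for i in range(n):
        s=R.T@step*1000; rows.append([round(float(s[0]),1),round(float(s[1]),1),round(float(s[2]),1),round(float(tw),3),g])
        c,k=np.cos(tw),np.sin(tw); R=R@np.array([[c,-k,0],[k,c,0],[0,0,1]])
    print("yaw0",y0.round(2),"d",round(d,2)); print(rows)
def st():
    from workcell import status
    o=status.get_obs(); R=o["orientation"]; print(round(o["clock"],2),o["ee_pos"].round(4),"yaw",np.degrees(np.arctan2(R[1,1],R[0,1])).round(2),"z",R[:,2].round(3),o["joints"].round(1),o["force"].round(1),round(o["opening"],3))
E
python3 -c "
from h import *
plan([.478,-.185,.225],19,11)"
```

```text
yaw0 -67.78 d 86.78
[[33.9, -29.3, -0.2, -0.138, -1], [37.6, -24.4, -0.2, -0.138, -1], [40.6, -19.0, -0.2, -0.138, -1], [42.8, -13.3, -0.2, -0.138, -1], [44.2, -7.3, -0.2, -0.138, -1], [44.8, -1.1, -0.2, -0.138, -1], [44.5, 5.0, -0.2, -0.138, -1], [43.4, 11.1, -0.2, -0.138, -1], [41.5, 16.9, -0.2, -0.138, -1], [38.7, 22.5, -0.2, -0.138, -1], [35.3, 27.6, -0.2, -0.138, -1]]
```

Things that could be taken for the clamp are the grey/white one on the strip (side 297,172; top 311,185) and two pink look-alikes (side 319,165 and 335,192; top 355,185 and 307,224). I choose the grey one on the strip, and the crop confirms it. For the target coupon, the candidates are the wide, tall one (side 152,258; top 152,162) and the narrow single (side 228,232; top 214,178). I choose the wide one.

play_rows(plan=[[[34,-29,0,-0.138,-1],[38,-24,0,-0.138,-1],[41,-19,0,-0.138,-1],[43,-13,0,-0.138,-1],[44,-7,0,-0.138,-1],[45,-1,0,-0.138,-1],[44.5,5,0,-0.138,-1],[43.5,11,0,-0.138,-1],[41.5,17,0,-0.138,-1],[39,22.5,0,-0.138,-1],[35,27.5,0,-0.138,-1],[0,0,0,0,-1]]])

```text
clock: 1.65
ee_pos: [0.474, -0.1658, 0.2195]
orientation: [[-0.375, 0.927, -0.004], [0.927, 0.375, 0.002], [0.003, -0.003, -1.0]]
force: [-0.1, -0.8, -0.5]
opening: 1.0
```

```bash
python3 -c "
from h import *
st()
c=snap('wrist','w1');cv2.imwrite('pics/w1b.png',cv2.resize(c['frame'],(800,600),interpolation=cv2.INTER_CUBIC))
plan([.478,-.185,.225],19,6)"
```

```text
1.65 [ 0.474  -0.1658  0.2195] yaw 22.03 z [-0.004  0.002 -1.   ] [ 36.9  13.6 -28.5 110.8   7.5  57.6  27.1] [-0.1 -0.8 -0.5] 1.0
yaw0 21.79 d -2.79
[[-2.9, -0.3, -1.0, 0.008, -1], [-2.9, -0.3, -1.0, 0.008, -1], [-2.9, -0.2, -1.0, 0.008, -1], [-2.9, -0.2, -1.0, 0.008, -1], [-2.9, -0.2, -1.0, 0.008, -1], [-2.9, -0.2, -1.0, 0.008, -1]]
```

View pics/w1b.png

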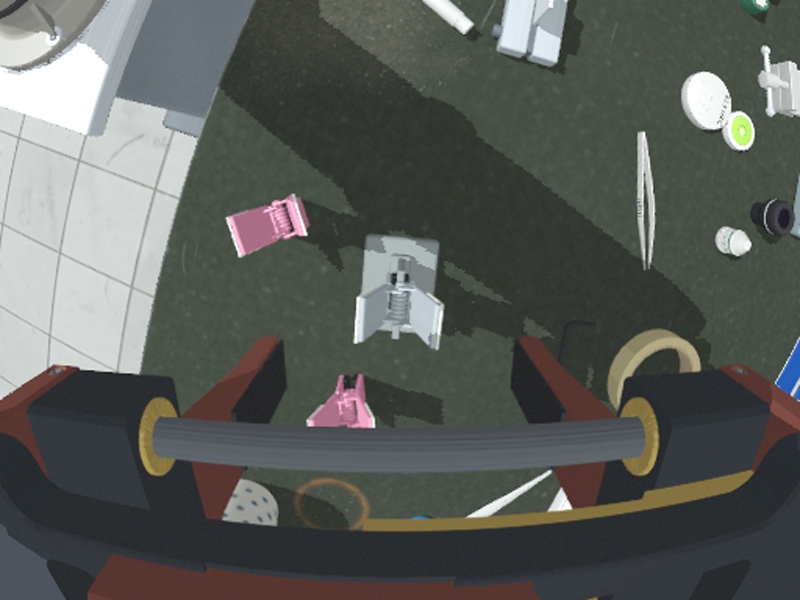

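```bash
python3 -c "
from h import *
c=load('w1')
cv2.imwrite('pics/w1c.png',cv2.resize(c['frame'][140:235,215:295],None,fx=6,fy=6,interpolation=cv2.INTER_CUBIC))"
```

```text
(no output)
```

View pics/w1c.png

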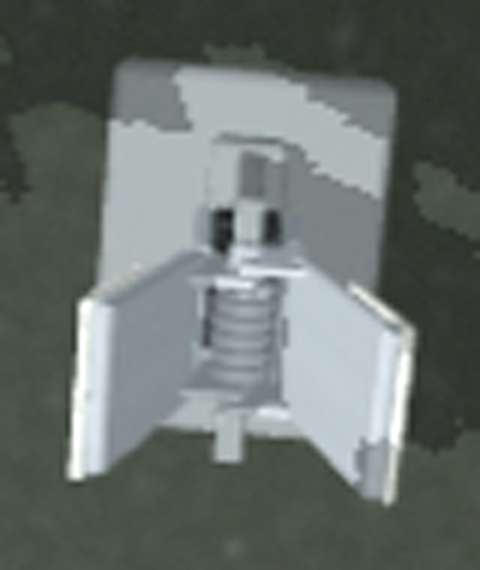

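```bash
python3 - <<'E'
from h import *
from scipy.optimize import least_squares
c=load('w1')
px=np.array([(80,300),(68,478),(412,328),(390,503)])/6+[215,140]-0.4
W=np.array([atz(c,u,v,.127,True) for u,v in px]);print(W.round(4), W.mean(0))
# tool x ~ image up ; image left = -tool y?
m=np.array([(-24,14.5),(-24,-14.5),(24,14.5),(24,-14.5)])/1000
def f(q,s=1):
    cc,ss=np.cos(q[2]),np.sin(q[2])
    X=np.array([[q[0]+cc*a-ss*b,q[1]+ss*a+cc*b,.127] for a,b in m*1.0])
    return (proj(c,X,True)-px).ravel()
r=least_squares(f,[.478,-.185,.35]);print(r.x[:2],np.degrees(r.x[2]),r.fun.round(2))
E
```

```text
[[ 0.4499 -0.1729  0.127 ]
 [ 0.4581 -0.2     0.127 ]
 [ 0.4974 -0.1583  0.127 ]
 [ 0.5055 -0.1852  0.127 ]] [ 0.47775155 -0.17907498  0.127     ]
[ 0.47774829 -0.17907408] 17.11235035546348 [ 0.88 -0.32  0.96  0.36 -0.98 -0.5  -0.87  0.42]
```

```bash
python3 -c "
from h import *
plan([.478,-.179,.115],17.1,4)"
```

```text
yaw0 21.79 d -4.69
[[-3.1, 0.2, 26.1, 0.02, -1], [-3.1, 0.3, 26.1, 0.02, -1], [-3.1, 0.3, 26.1, 0.02, -1], [-3.1, 0.4, 26.1, 0.02, -1]]
```

play_rows(plan=[[[-3.1,0.3,26,0.02,-1],[-3.1,0.3,26,0.02,-1],[-3.1,0.3,26,0.02,-1],[-3.1,0.3,26,0.02,-1],[0,0,0,0,-1]]])

```text
clock: 2.33
ee_pos: [0.4748, -0.1879, 0.1121]
orientation: [[-0.278, 0.961, -0.007], [0.961, 0.278, -0.003], [-0.001, -0.007, -1.0]]
force: [0.1, 0.3, 0.1]
opening: 0.998
```

```bash
python3 -c "
from h import *
st()
c=snap('wrist','w2');cv2.imwrite('pics/w2b.png',cv2.resize(c['frame'],(800,600),interpolation=cv2.INTER_CUBIC))
plan([.478,-.179,.094],17.1,3)"
```

```text
2.33 [ 0.4748 -0.1879  0.1121] yaw 16.12 z [-0.007 -0.003 -1.   ] [ 34.8  22.3 -24.7 115.6  13.2  45.1  18.4] [0.1 0.3 0.1] 0.998
yaw0 16.14 d 0.96
[[2.7, 1.6, 6.4, -0.006, -1], [2.7, 1.6, 6.4, -0.006, -1], [2.7, 1.6, 6.4, -0.006, -1]]
```

View pics/w2b.png

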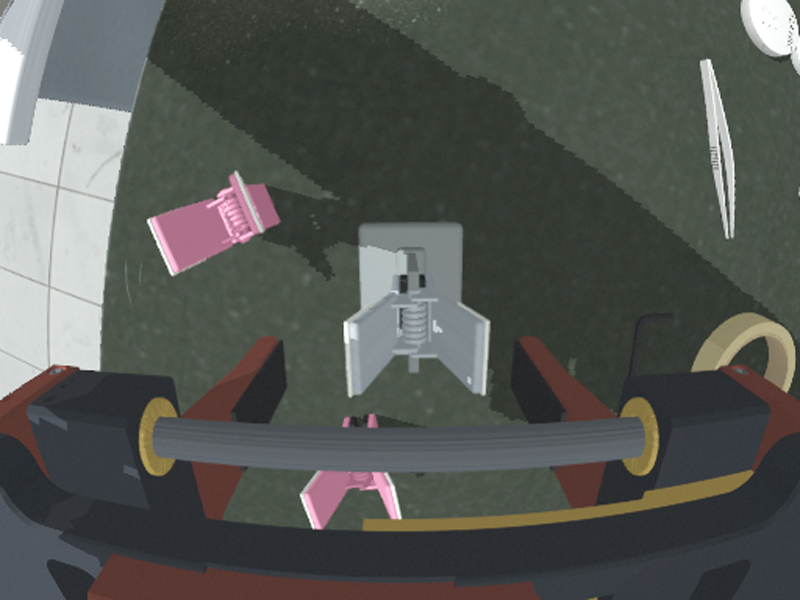

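```bash
python3 - <<'E'
from h import *
from scipy.optimize import least_squares
c=load('w2')
px=np.array([(345,322),(350,395),(489,320),(487,394)])*.64-.2
m=np.array([(-24,14.5),(-24,-14.5),(24,14.5),(24,-14.5)])/1000
def f(q):
    cc,ss=np.cos(q[2]),np.sin(q[2])
    return (proj(c,np.array([[q[0]+cc*a-ss*b,q[1]+ss*a+cc*b,q[3]] for a,b in m]),True)-px).ravel()
r=least_squares(f,[.478,-.185,.35,.127],x_scale=[.01,.01,.1,.01]);print(r.x,np.degrees(r.x[2]),r.fun.round(2))
E
```

```text
[ 0.47803738 -0.17798608  0.29892684  0.12788363] 17.127246338231558 [ 0.78 -1.01  0.47  1.64 -0.03 -1.18 -1.3   0.7 ]
```

play_rows(plan=[[[3,1.5,6.5,-0.006,-1],[3,1.5,6.5,-0.005,-1],[3,1.5,5,-0.005,-1],[0,0,0,0,-1],[0,0,0,0,-1]]])

```text
clock: 3.0
ee_pos: [0.479, -0.1783, 0.0968]
orientation: [[-0.294, 0.956, -0.001], [0.956, 0.294, -0.005], [-0.005, -0.002, -1.0]]
force: [0.1, -0.1, -0.2]
opening: 1.001
```

```bash
python3 -c "
from h import *
st()
plan([.478,-.1785,.094],17.1,1)"
```

```text
3.0 [ 0.479  -0.1783  0.0968] yaw 17.1 z [-0.001 -0.005 -1.   ] [ 33.4  23.5 -24.6 116.4  14.6  42.9  17. ] [ 0.1 -0.1 -0.2] 1.001
yaw0 17.1 d 0.0
[[0.1, -1.1, 2.8, -0.0, -1]]
```

play_rows(plan=[[[0,-1,2.5,0,0],[0,0,0,0,0.05],[0,0,0,0,0.2],[0,0,0,0,0.3],[0,0,0,0,0.4],[0,0,0,0,0.5],[0,0,0,0,1],[0,0,0,0,1],[0,0,0,0,1]]], newtons=25)

```text
clock: 4.12
ee_pos: [0.4786, -0.1789, 0.095]
orientation: [[-0.294, 0.956, 0.001], [0.956, 0.294, -0.006], [-0.006, -0.001, -1.0]]
force: [0.2, 0.9, -0.0]
opening: 0.235
```

```bash
python3 -c "
from h import *
st()
c=snap('wrist','w3');cv2.imwrite('pics/w3b.png',cv2.resize(c['frame'],(800,600),interpolation=cv2.INTER_CUBIC))
c=snap('side','s3');cv2.imwrite('pics/s3b.png',cv2.resize(c['frame'][60:220,220:400],None,fx=4,fy=4,interpolation=cv2.INTER_CUBIC))
"
```

```text
4.12 [ 0.4786 -0.1789  0.095 ] yaw 17.07 z [ 0.001 -0.006 -1.   ] [ 33.5  23.6 -24.5 116.6  14.7  42.6  16.9] [ 0.2  0.9 -0. ] 0.235
```

View pics/w3b.png

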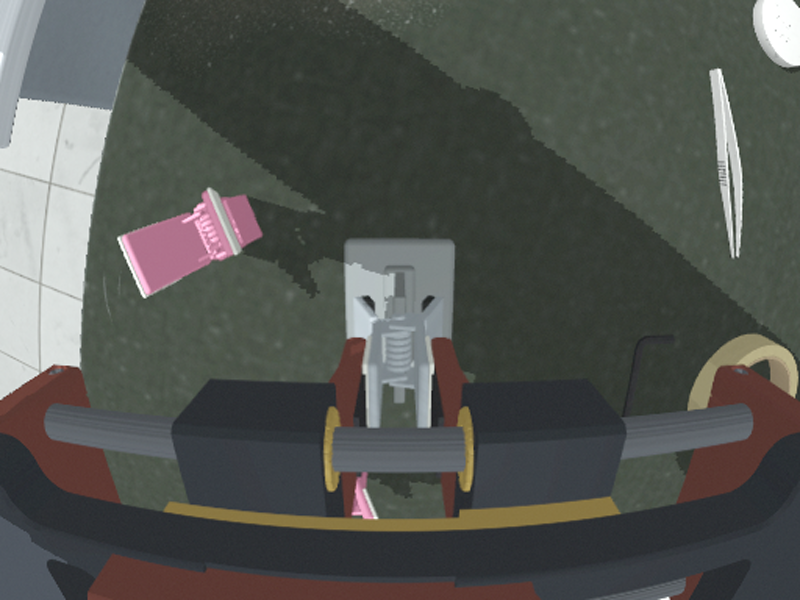

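View pics/s3b.png

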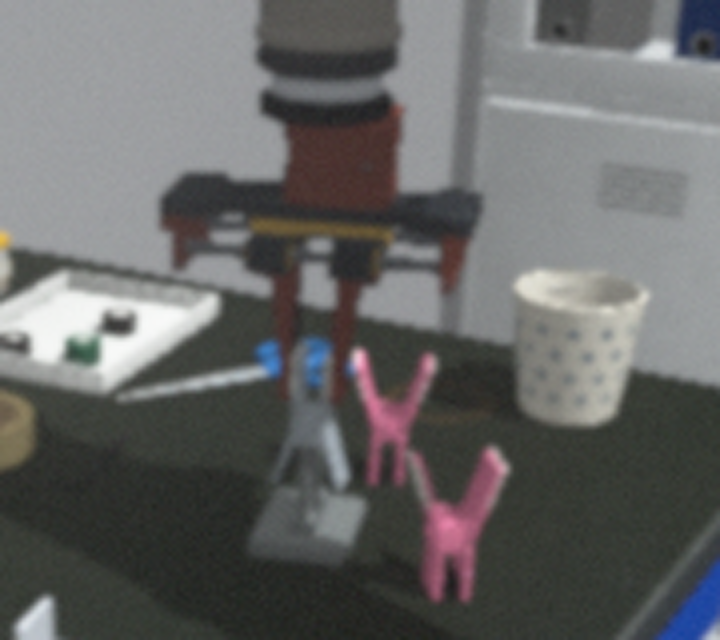

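play_rows(plan=[[[0,0,-10,0,1],[0,0,-20,0,1],[0,0,-25,0,1],[0,0,-25,0,1],[0,0,-25,0,1],[0,0,-15,0,1],[0,0,0,0,1]]])

```text
clock: 5.1
ee_pos: [0.4777, -0.1778, 0.2205]
orientation: [[-0.294, 0.956, -0.0], [0.956, 0.294, -0.005], [-0.005, -0.002, -1.0]]
force: [-0.4, -0.9, -1.0]
opening: 0.233
```

```bash
python3 -c "
from h import *
st()
c=snap('wrist','w4');cv2.imwrite('pics/w4b.png',cv2.resize(c['frame'],(800,600),interpolation=cv2.INTER_CUBIC))
c=snap('side','s4');cv2.imwrite('pics/s4b.png',cv2.resize(c['frame'][40:220,220:400],None,fx=3.3,fy=3.3,interpolation=cv2.INTER_CUBIC))
"
```

```text
5.1 [ 0.4777 -0.1778  0.2205] yaw 17.11 z [-0.    -0.005 -1.   ] [ 36.7  14.  -27.3 110.2   7.9  57.6  23. ] [-0.4 -0.9 -1. ] 0.233
```

View pics/w4b.png

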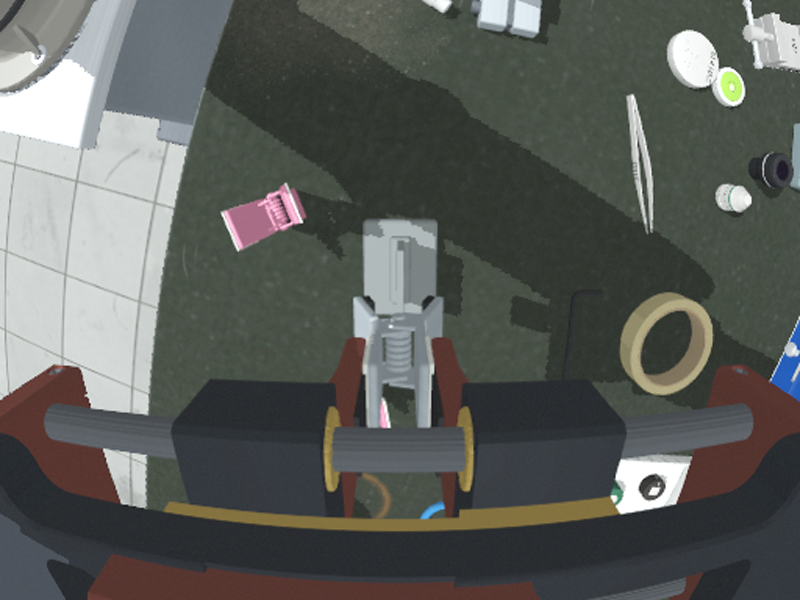

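View pics/s4b.png

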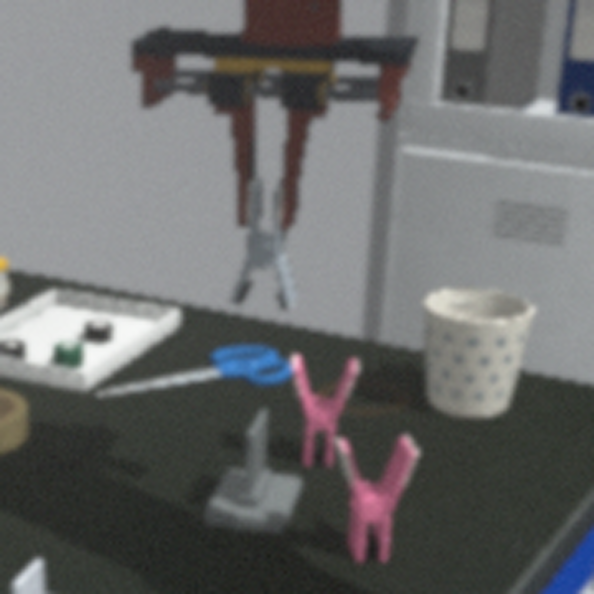

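```bash
python3 -c "
from h import *
plan([.535,.13,.21],6.2,8)"
```

```text
yaw0 17.12 d -10.92
[[34.6, 18.3, 0.9, 0.024, -1], [35.0, 17.4, 0.9, 0.024, -1], [35.4, 16.6, 0.9, 0.024, -1], [35.8, 15.8, 0.9, 0.024, -1], [36.2, 14.9, 0.9, 0.024, -1], [36.5, 14.0, 0.9, 0.024, -1], [36.9, 13.2, 0.9, 0.024, -1], [37.2, 12.3, 0.9, 0.024, -1]]
```

play_rows(plan=[[[18,9,0,0.012,1],[35,17.5,1,0.024,1],[35.5,16.5,1,0.024,1],[36,16,1,0.024,1],[36,15,1,0.024,1],[36.5,14,1,0.024,1],[37,13,1,0.024,1],[30,10,1,0.024,1],[20,8,0,0.012,1],[5,2,0,0,1],[0,0,0,0,1],[0,0,0,0,1]]])

```text
clock: 6.7
ee_pos: [0.5287, 0.1361, 0.1957]
orientation: [[-0.097, 0.995, -0.027], [0.995, 0.097, -0.005], [-0.002, -0.027, -1.0]]
force: [-0.4, -0.3, -0.5]
opening: 0.236
```

```bash
python3 -c "
from h import *
st()
c=snap('wrist','w5');cv2.imwrite('pics/w5b.png',cv2.resize(c['frame'],(800,600),interpolation=cv2.INTER_CUBIC))
"
```

```text
6.7 [0.5287 0.1361 0.1957] yaw 5.56 z [-0.027 -0.005 -1.   ] [  6.   21.1 -33.4 105.6  12.9  58.8 -27. ] [-0.4 -0.3 -0.5] 0.236
```

View pics/w5b.png

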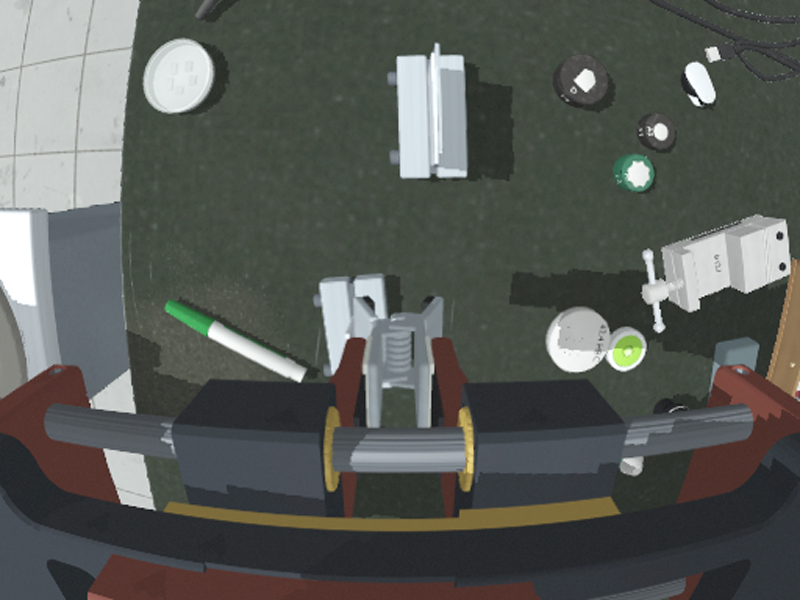

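```bash
python3 -c "
from h import *
c=load('w5')
cv2.imwrite('pics/w5c.png',cv2.resize(c['frame'][20:125,235:315],None,fx=6,fy=6,interpolation=cv2.INTER_CUBIC))"
```

```text
(no output)
```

View pics/w5c.png

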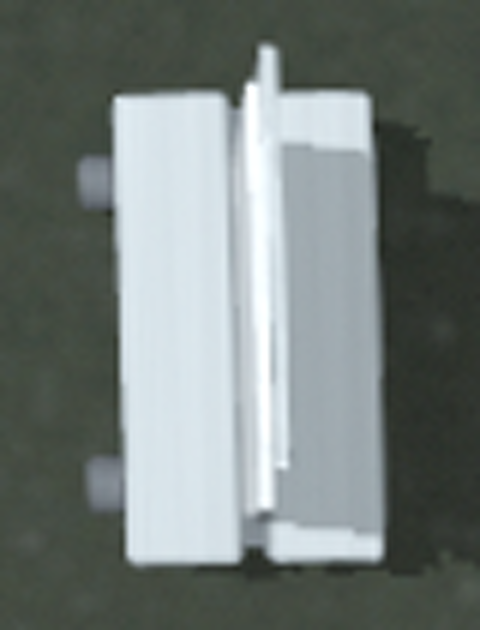

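```bash
python3 - <<'E'
from h import *
from scipy.optimize import least_squares
c=load('w5')
cv=lambda p:np.array(p)/6+[235,20]-.4
A=[atz(c,*q,.08,True) for q in cv([(259,45),(275,510)])]
# outer ends: far end right sheet, near end left sheet
print(np.round(A,4), np.mean(A,0).round(4), np.degrees(np.arctan2(*(A[0]-A[1])[:2])), np.linalg.norm(A[0]-A[1]))
B=np.array([atz(c,*q,.018,True) for q in cv([(115,95),(372,92),(384,562),(127,563)])])
print(B.round(4),B.mean(0),[np.degrees(np.arctan2(*d[:2])) for d in (B[0]-B[3],B[1]-B[2])])
E
```

```text
[[0.5312 0.2891 0.08  ]
 [0.5409 0.2148 0.08  ]] [0.5361 0.252  0.08  ] -7.423057379859468 0.07489967293846723
[[0.5065 0.2944 0.018 ]
 [0.5548 0.3006 0.018 ]
 [0.5661 0.2092 0.018 ]
 [0.5176 0.2036 0.018 ]] [0.5362559  0.25195162 0.018     ] [np.float64(-7.016520887873368), np.float64(-7.049136314587138)]
```

```bash
python3 -c "
from h import *
plan([.5362,.252,.19],7.1,5)"
```

```text
yaw0 5.54 d 1.56
[[23.0, 3.8, 1.0, -0.005, -1], [22.9, 3.9, 1.0, -0.005, -1], [22.9, 4.0, 1.0, -0.005, -1], [22.9, 4.1, 1.0, -0.005, -1], [22.9, 4.3, 1.0, -0.005, -1]]
```

play_rows(plan=[[[20,4,1,-0.005,1],[23,4,1,-0.005,1],[23,4,1,-0.005,1],[23,4,1,-0.005,1],[18,3,1,-0.005,1],[5,1,0,0,1],[0,0,0,0,1],[0,0,0,0,1]]])

```text
clock: 7.75
ee_pos: [0.5373, 0.255, 0.1902]
orientation: [[-0.12, 0.992, -0.026], [0.993, 0.12, -0.004], [-0.001, -0.026, -1.0]]
force: [0.7, 0.3, 0.0]
opening: 0.236
```

```bash
python3 -c "
from h import *
st()
c=snap('wrist','w6');cv2.imwrite('pics/w6b.png',cv2.resize(c['frame'][130:330,180:340],None,fx=3,fy=3,interpolation=cv2.INTER_CUBIC))
c=snap('side','s6');cv2.imwrite('pics/s6b.png',cv2.resize(c['frame'][100:300,60:260],None,fx=3,fy=3,interpolation=cv2.INTER_CUBIC))
plan([.5362,.252,.15],7.1,3)
"
```

```text
7.75 [0.5373 0.255  0.1902] yaw 6.87 z [-0.026 -0.004 -1.   ] [ -5.2  26.2 -34.2  99.4  15.7  60.7 -37.9] [0.7 0.3 0. ] 0.236
yaw0 6.85 d 0.25
[[-0.9, -0.2, 13.4, -0.001, -1], [-0.9, -0.2, 13.4, -0.001, -1], [-0.9, -0.2, 13.4, -0.001, -1]]
```

View pics/w6b.png

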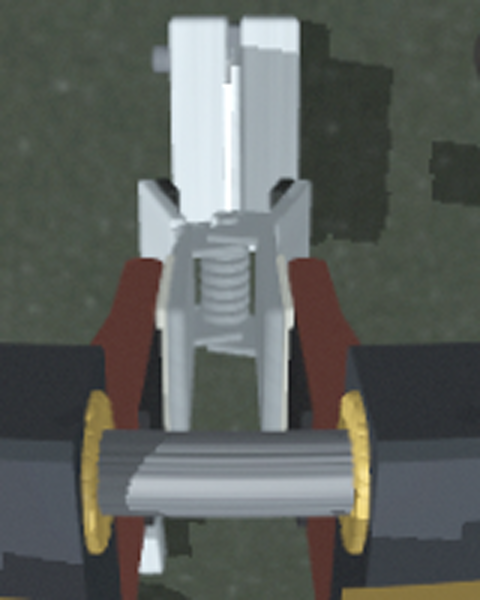

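View pics/s6b.png

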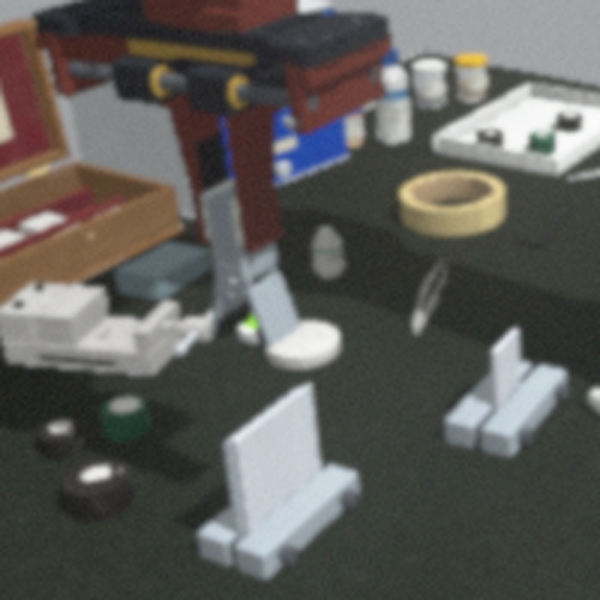

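play_rows(plan=[[[-1,-0.2,13.5,-0.001,1],[-1,0,13.5,-0.001,1],[-1,0,10,-0.001,1],[0,0,0,0,1],[0,0,0,0,1]]])

```text
clock: 8.48
ee_pos: [0.5363, 0.2497, 0.1496]
orientation: [[-0.121, 0.992, -0.027], [0.993, 0.12, -0.005], [-0.002, -0.028, -1.0]]
force: [0.5, -0.0, -1.0]
opening: 0.239
```

```bash
python3 -c "
from h import *
st()
c=snap('wrist','w7');cv2.imwrite('pics/w7b.png',cv2.resize(c['frame'][130:330,180:340],None,fx=3,fy=3,interpolation=cv2.INTER_CUBIC))
c=snap('side','s7');cv2.imwrite('pics/s7b.png',cv2.resize(c['frame'][120:300,60:240],None,fx=3.3,fy=3.3,interpolation=cv2.INTER_CUBIC))
plan([.5368,.252,.103],7.1,4)
"
```

```text
8.47 [0.5363 0.2497 0.1496] yaw 6.92 z [-0.027 -0.005 -1.   ] [ -5.6  28.5 -33.3 101.8  17.5  56.5 -39. ] [ 0.5 -0.  -1. ] 0.239
yaw0 6.92 d 0.18
[[0.6, 0.5, 11.7, -0.001, -1], [0.6, 0.5, 11.7, -0.001, -1], [0.6, 0.5, 11.7, -0.001, -1], [0.6, 0.5, 11.7, -0.001, -1]]
```

View pics/w7b.png

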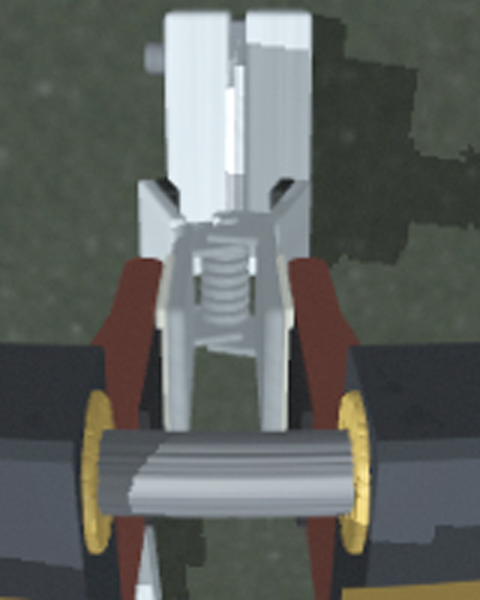

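View pics/s7b.png

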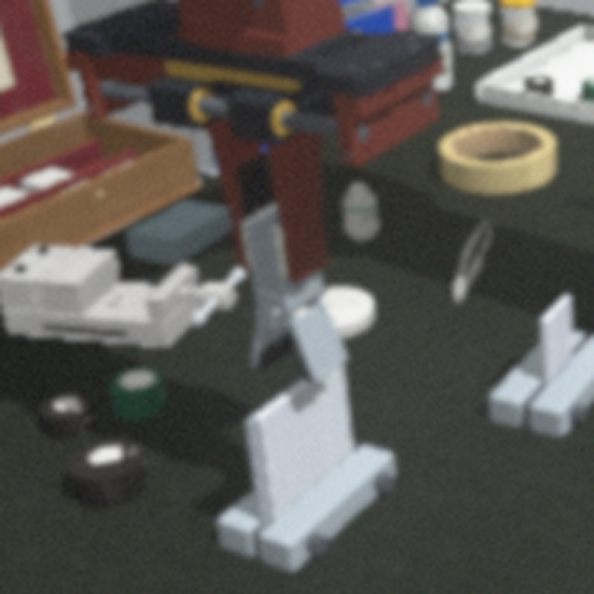

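play_rows(plan=[[[0.6,0.5,12,-0.001,1],[0.6,0.5,12,-0.001,1],[0.6,0.5,12,-0.001,1],[0.6,0.5,8,0,1],[0,0,0,0,1],[0,0,0,0,1]]])

```text
clock: 9.32
ee_pos: [0.5374, 0.2532, 0.104]
orientation: [[-0.124, 0.992, -0.025], [0.992, 0.124, -0.005], [-0.002, -0.026, -1.0]]
force: [-1.8, -1.3, 3.6]
opening: 0.234
```

```bash
python3 -c "
from h import *
st()
c=snap('wrist','w8');cv2.imwrite('pics/w8b.png',cv2.resize(c['frame'][130:330,180:340],None,fx=3,fy=3,interpolation=cv2.INTER_CUBIC))
c=snap('side','s8');cv2.imwrite('pics/s8b.png',cv2.resize(c['frame'][120:300,60:240],None,fx=3.3,fy=3.3,interpolation=cv2.INTER_CUBIC))
plan([.5368,.252,.102],7.1,1)
"
```

```text
9.32 [0.5374 0.2532 0.104 ] yaw 7.12 z [-0.025 -0.005 -1.   ] [ -7.   31.8 -32.  103.5  20.   51.9 -40.9] [-1.8 -1.3  3.6] 0.234
yaw0 7.11 d -0.01
[[-1.1, -0.7, 2.0, 0.0, -1]]
```

View pics/w8b.png

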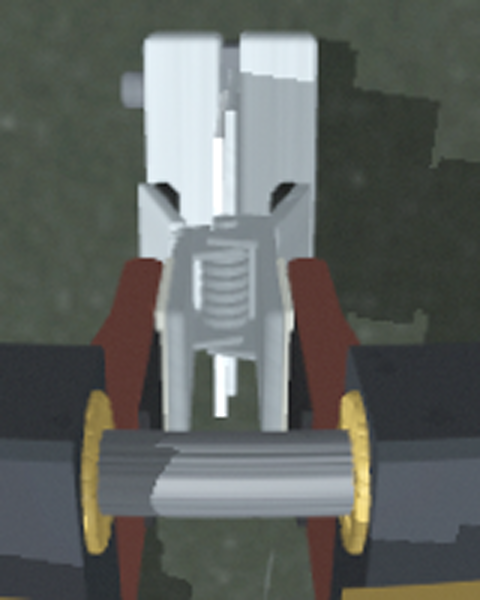

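View pics/s8b.png

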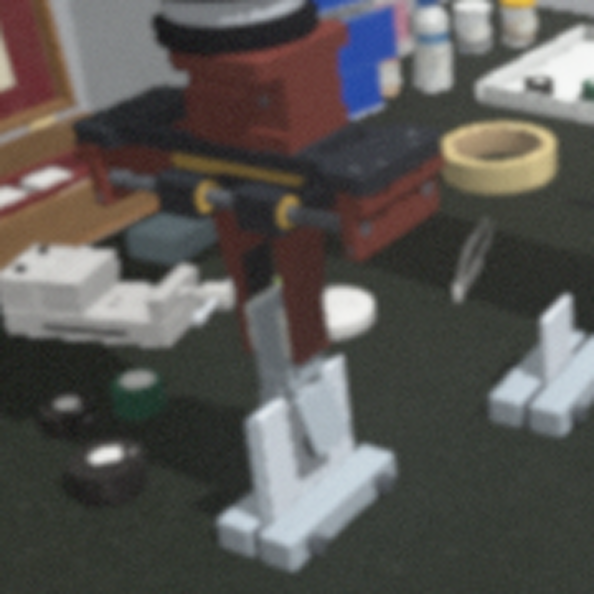

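play_rows(plan=[[[-0.5,-0.4,0,0,0.5],[0,0,0,0,0.4],[0,0,0,0,0.3],[0,0,0,0,0.2],[0,0,0,0,0.1],[0,0,0,0,0],[0,0,0,0,-0.5],[0,0,0,0,-1],[0,0,0,0,-1],[0,0,0,0,-1]]])

```text
clock: 10.68
ee_pos: [0.5372, 0.2527, 0.1033]
orientation: [[-0.124, 0.992, -0.025], [0.992, 0.124, -0.004], [-0.001, -0.026, -1.0]]
force: [0.2, 0.7, 0.2]
opening: 0.918
```

```bash
python3 -c "
from h import *
st()
c=snap('wrist','w9');cv2.imwrite('pics/w9b.png',cv2.resize(c['frame'],(800,600),interpolation=cv2.INTER_CUBIC))
c=snap('side','s9');cv2.imwrite('pics/s9b.png',cv2.resize(c['frame'][120:300,60:240],None,fx=3.3,fy=3.3,interpolation=cv2.INTER_CUBIC))
"
```

```text
10.68 [0.5372 0.2527 0.1033] yaw 7.12 z [-0.025 -0.004 -1.   ] [ -7.   31.8 -32.  103.6  20.   51.8 -40.9] [0.2 0.7 0.2] 0.918
```

View pics/w9b.png

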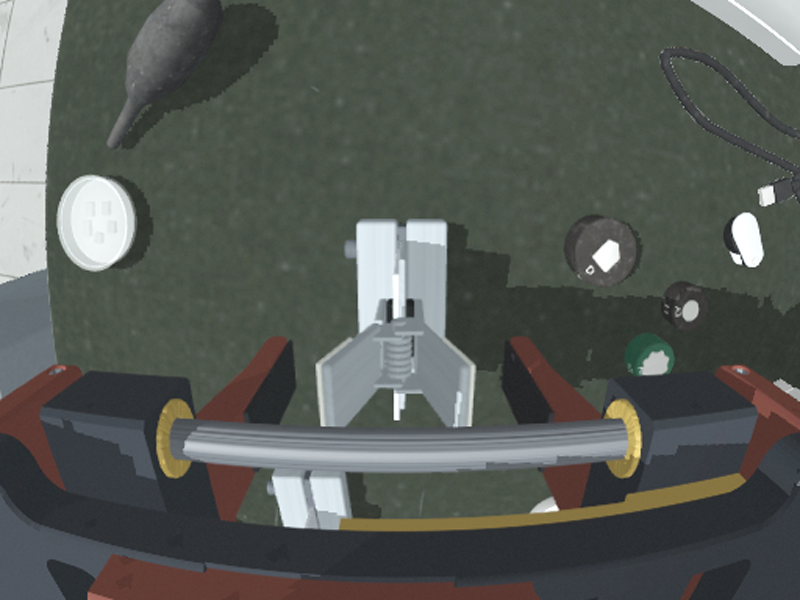

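View pics/s9b.png

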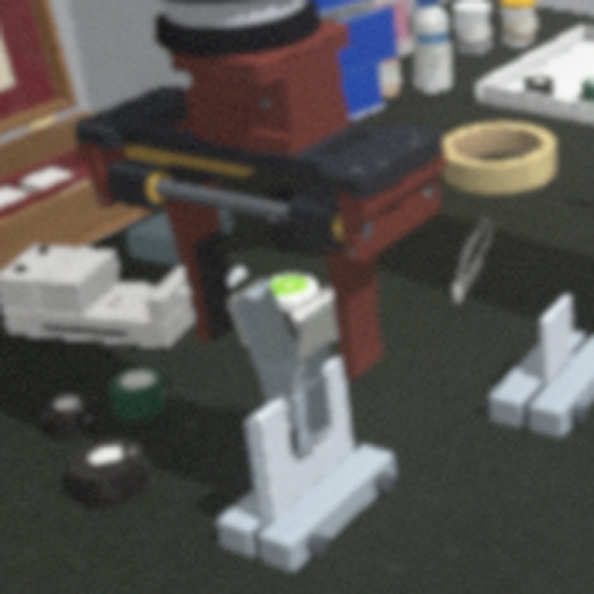

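The clamp is closed on the wide coupon: in the wrist picture the handles run from (320,365) to (475,370), clear of both fingers. I'll retreat straight up now.

play_rows(plan=[[[0,0,0,0,-1],[0,0,-10,0,-1],[0,0,-20,0,-1],[0,0,-25,0,-1],[0,0,-25,0,-1],[0,0,-25,0,-1],[0,0,-10,0,-1],[0,0,0,0,-1],[0,0,0,0,-1]]])

```text
clock: 11.9
ee_pos: [0.5407, 0.254, 0.2287]
orientation: [[-0.124, 0.992, -0.021], [0.992, 0.124, -0.002], [0.001, -0.021, -1.0]]
force: [0.0, -0.8, -0.5]
opening: 0.998
```

```bash
python3 -c "
from h import *
st()
c=snap('wrist','w10');cv2.imwrite('pics/w10b.png',cv2.resize(c['frame'][130:240,210:300],None,fx=5,fy=5,interpolation=cv2.INTER_CUBIC))
c=snap('side','s10');cv2.imwrite('pics/s10b.png',cv2.resize(c['frame'][180:300,90:210],None,fx=5,fy=5,interpolation=cv2.INTER_CUBIC))
"
```

```text
11.9 [0.5407 0.254  0.2287] yaw 7.15 z [-0.021 -0.002 -1.   ] [ -4.4  24.2 -34.9  97.   14.3  64.6 -36.2] [ 0.  -0.8 -0.5] 0.998
```

View pics/w10b.png

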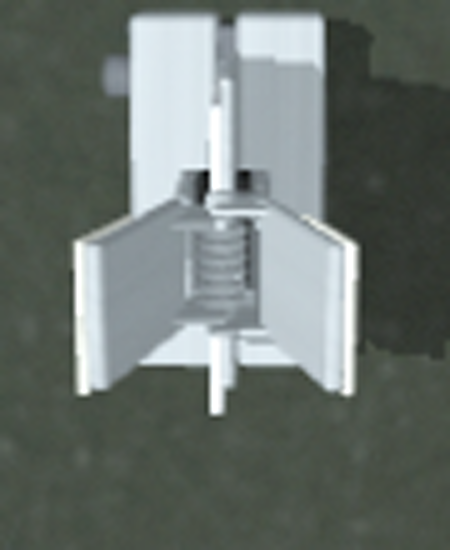

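View pics/s10b.png

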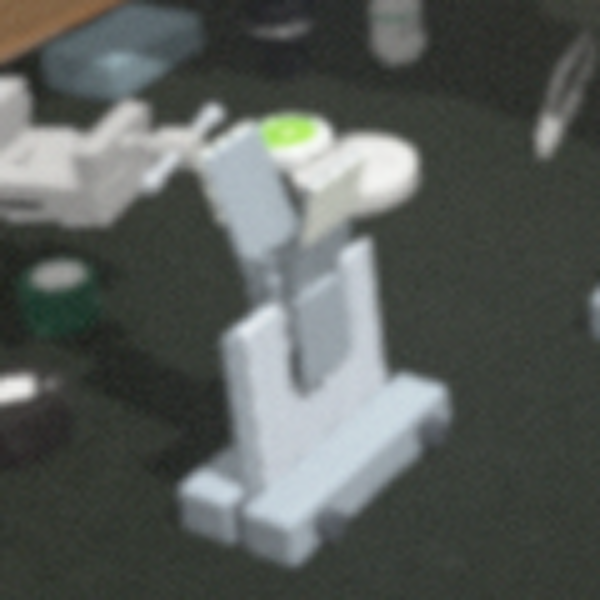

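Quick numeric check: I fit the clamp's handle corners and compare them with the coupon.

```bash
python3 - <<'E'
from h import *
from scipy.optimize import least_squares
c=load('w10')
cv=lambda p:np.array(p)/5+[210,130]-.4
px=cv([(74,240),(78,394),(357,242),(352,394)])
m=np.array([(-24,14.5),(-24,-14.5),(24,14.5),(24,-14.5)])/1000
def f(q):
    cc,ss=np.cos(q[2]),np.sin(q[2])
    return (proj(c,np.array([[q[0]+cc*a-ss*b,q[1]+ss*a+cc*b,q[3]] for a,b in m]),True)-px).ravel()
r=least_squares(f,[.536,.252,.12,.136],x_scale=[.01,.01,.1,.01]);print(r.x.round(4),"pin z",r.x[3]-.047,np.degrees(r.x[2]),r.fun.round(2))
e=[atz(c,*q,.08,True) for q in cv([(221,80),(222,415)])]
b=[atz(c,*q,.018,True) for q in cv([(130,15),(323,15),(326,365)])]
k=np.mean(e,0);d=r.x[:2]-k[:2];a=np.radians(7.1)
print("edge",np.round(e,4),k,"clamp in coupon x,y mm",1000*(d@[np.cos(a),np.sin(a)]),1000*(d@[-np.sin(a),np.cos(a)]))
X=np.array([.5362,.252,.08]);d=r.x[:2]-X[:2];print("vs earlier",1000*(d@[np.cos(a),np.sin(a)]),1000*(d@[-np.sin(a),np.cos(a)]))
E
```

```text
[0.5361 0.2538 0.1251 0.1427] pin z 0.09570882300975274 7.1661453674981015 [ 0.37 -0.59  0.43  0.5  -0.51 -0.75 -0.27  0.88]
edge [[0.5315 0.2881 0.08  ]
 [0.5409 0.2144 0.08  ]] [0.53618936 0.25124806 0.08      ] clamp in coupon x,y mm 0.2528064620011616 2.576393407323191
vs earlier 0.14931077698600054 1.831529666212409
```

```bash
python3 - <<'E'
from h import *
c=load('s10'); a=np.radians(7.1);R=np.array([[np.cos(a),-np.sin(a)],[np.sin(a),np.cos(a)]])
def W(x,y,z): return np.r_[np.array([.5361,.2535])+R@[x/1000,y/1000],z/1000]
im=cv2.resize(c['frame'][180:300,90:210],None,fx=5,fy=5,interpolation=cv2.INTER_CUBIC)
for pz,col in [(87,(255,0,0)),(90,(0,255,0)),(96,(0,0,255))]:
    for y in (-14.5,14.5):
        for x,z in [(-10.5,pz-40),(-24,pz+47),(24,pz+47)]:
            q=(proj(c,W(x,y,z))[0]-[90,180]+.4)*5; print(pz,x,y,q.round(0)); cv2.circle(im,tuple(int(v) for v in q),3,col,-1)
for y in (-37,37):
    q=(proj(c,W(0,y-1.5,80))[0]-[90,180]+.4)*5;cv2.circle(im,tuple(int(v) for v in q),3,(0,255,255),-1)
cv2.imwrite("pics/chk.png",im)
E
```

```text
87 -10.5 -14.5 [355. 355.]
87 -24 -14.5 [362. 148.]
87 24 -14.5 [249. 118.]
87 -10.5 14.5 [303. 398.]
87 -24 14.5 [307. 186.]
87 24 14.5 [192. 155.]
90 -10.5 -14.5 [354. 348.]
90 -24 -14.5 [361. 140.]
90 24 -14.5 [248. 111.]
90 -10.5 14.5 [302. 391.]
90 -24 14.5 [306. 178.]
90 24 14.5 [190. 147.]
96 -10.5 -14.5 [353. 334.]
96 -24 -14.5 [359. 124.]
96 24 -14.5 [246.  95.]
96 -10.5 14.5 [300. 376.]
96 -24 14.5 [304. 162.]
96 24 14.5 [188. 131.]
```

View pics/chk.png

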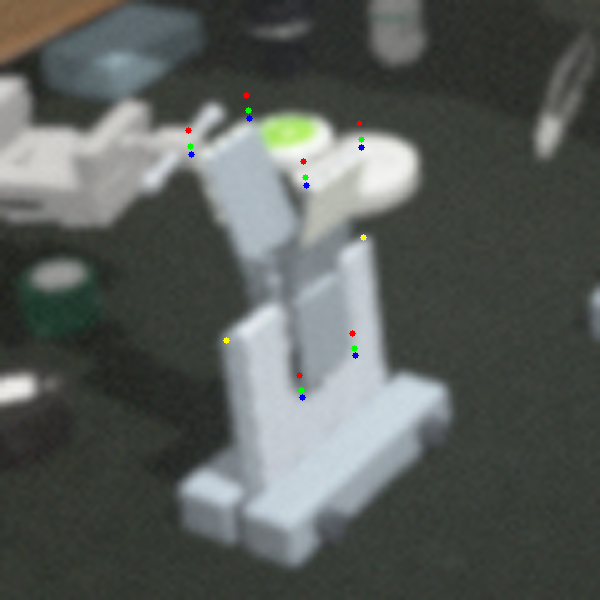

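```bash
python3 -c "
from workcell import ticket
print(ticket.hand_in())"
```

```text
the job is handed in; nothing more can be done
None
```

I squeezed the grey/white clamp open, lifted it off the parking strip and clipped it onto the top edge of the wide two-layer coupon. I then backed the gripper straight up and handed the job in at about 12 s. I never moved towards the single-sheet coupon or the pink look-alikes.

Last checks from the wrist and side pictures before handing in:
- **Position:** the pin is about 0.2 mm from the sheets' mid-plane and about 2–2.6 mm from the middle of the edge.
- **Square:** the clamp lines up with the edge to within 0.1°.
- **Upright and gripping:** it looks upright and closed, with one jaw on each face. I did not measure the tilt, the jaw angle or the clamping force.
- **Robot:** the gripper is open and about 90 mm above the handles, touching nothing. The highest force I read was about 4 N, but I only read it at the end of each move.

One check disagreed. Pin height is about 87–90 mm in the side picture, but the wrist-camera fit gave 96 mm, and that fit is weak in height. Both are inside the 82–104 mm limit. The side picture agrees better with the measured tool height at release.

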